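Feel the end play of a noodle roller's shaft and centre it

TASK

Check the end play of the noodle roller's shaft by the red and black knob on its end: first push the shaft in until it comes up against its inner stop, then pull it out until it comes up against its outer stop, leaning on each stop steadily for half a second with about 10 newtons and never with more than 20. Then set the shaft in the middle of its play, let go of it, and press the yellow lock cap on top of the machine fully down; it only goes fully down when the shaft is centred. Leave the other things on the counter where they are.

Things in the scene. Friction and masses are not known exactly. Their poses are not given: they have to be found in the camera images.
- machine: white and aluminium noodle rolling machine, two steel rollers and red guards on top, fixed to the counter: foot 230 x 190 x 12 mm, housing 200 mm long (its own x) by 160 mm (y) by 145 mm high. Origin: centre of its underside; its own -x points out of the front plate, along the shaft, roughly to the robot; z up. The front plate's face is at x = -100 mm.
- bearing (a point): centre of the front face of the dark 42 mm bearing ring on the front plate, 95 mm above the counter, where the shaft comes out. The shaft axis goes through it, level, along the machine's x. Fixed to the machine; it does not tell where the stops are.
- knob (a point): centre of the spool knob on the shaft's end, on the shaft axis 95 mm above the counter: black neck 26 mm in diameter, 36 mm long, between two red flanges 44 mm in diameter, 6 mm thick. This point is the middle of the neck, axes as the machine's. Knob and shaft are one piece, about 0.35 kg; it cannot turn, it only slides along the machine's x: in is +x, out is -x.
- rod (a point): point on the axis of the bare steel shaft (14 mm in diameter) at the rear of the knob, 24 mm inward of knob, moving with it. The shaft slides against a steady drag of about 2.5 N and stays where left. Its play between the inner and outer stop is 10 to 25 mm; the neck's middle stays 50 to 90 mm in front of the front plate.
- gap (a point): point on the shaft axis on the front plate's face, 8 mm inward of bearing, fixed. The stops are hidden behind it; their places differ by several mm from machine to machine, so they can only be felt. Pressed against either stop, the bearing gives elastically about 1 mm per 8 N, alike both ways, and springs back.
- give (a joint): how far the shaft's bearing has given under thrust along the shaft, in m: 0 unloaded, positive when pulled out against the outer stop, negative when pushed in against the inner stop, 0.001 for 8 N.
- lock (a joint): how far the yellow lock cap is pressed down, in m: 0 up, 0.007 fully down. It takes about 4 to 6 N, and stays where it is left. Its hidden key goes into a slot in the shaft: with the shaft within about 2.5 mm of the middle of its play the cap goes fully down, otherwise it is blocked at 0.0035 to 0.004 and should not be forced.
- lock_top (a point): centre of the top of the yellow lock cap, 30 mm in diameter, on the machine's red guard at machine x = -45 mm, y = -56 mm (to the right seen from the robot), 159 mm above the counter when up, 152 mm when fully down; pressed straight down. The housing around it is at most 145 mm high.
- mug: white mug, 80 mm across, 85 mm high, loose; origin at the centre of its underside. To be left alone.
- bowl: blue bowl, 116 mm across, 60 mm high, loose; origin at the centre of its underside. To be left alone.
- crank: the machine's loose crank handle lying on the counter: steel bar 110 mm long with an upright wooden grip 55 mm high at its +x end; origin under the middle of the bar. To be left alone.
- tin: green and white tin, 72 mm across, 100 mm high, loose; origin at the centre of its underside. To be left alone.
- brush: hand brush lying on the counter along its own x, loose; origin on its underside. To be left alone.
- sauce: white bottle with green cap and blue label, 56 mm across, 150 mm high, loose; origin at the centre of its underside. To be left alone.

How it is judged:
On the way, in this order (a step that is already met when the one before it is completed fails the run):
1. the shaft is pushed in against its inner stop with a thrust of at least 6 N, held for 0.3 s (value of joint give below -0.00075 m), for 0.3 s.
2. the shaft is pulled out against its outer stop with a thrust of at least 6 N, held for 0.3 s (value of joint give above 0.00075 m), for 0.3 s.
3. the lock cap is pressed fully down (value of joint lock above 0.006 m), for 0.2 s.
At the end, for the whole second after the job is handed in: The lock cap is fully down (at least 6 of its 7 mm), so that the shaft is locked within about 2.5 mm of the middle of its play (value of joint lock above 0.006 m); the robot touches nothing.
It fails at once if the shaft is loaded along its axis with more than 20 N (value of joint give above 0.0025 m or value of joint give below -0.0025 m).
It fails at once if one of the other things is moved by more than 30 mm (distance of any of mug, bowl, crank, tin, brush, sauce from where it was at the start of the episode above 0.03 m).
It fails at once if one of the other things (mug, bowl, crank, tin, bottle) is knocked over (angle between any of mug, bowl, crank, tin, sauce's own z axis and vertical above 0.5 rad).
It also fails if it takes over 72 s, if anything falls off the work surface, if the arm or the gripper's body presses on something with over 40 N, if the wrist force passes 120 N, or if a joint passes its speed limit or range.

ROBOT

A 7-joint arm with a two-finger parallel gripper is mounted at the origin on the work surface. World frame = base frame: x ahead of the robot, y to its left, z up, the work surface at z = 0. Lengths are in m, angles in rad, forces in N, time in s.
With the tool pointing down it reaches from about 0.425 to 0.875 m from the base axis. Payload 4.7 kg.
Tool frame: the origin (TCP) lies midway between the tips of the shut fingers; the grasp point (between the pads) lies 19 mm behind it (ctrl.grip_depth is the distance from the TCP to the grasp point, in m); z points along the fingers, y is the direction in which the jaws open and shut (so a half turn about z gives the same grasp; the last joint's range is limited). The gripper opens to 87 mm and grips with 3 to 60 N. Pads are 19 mm wide; open, the fingers measure 117 mm over their backs; the gripper's body (75 mm by 190 mm) begins 51 mm behind the grasp point.
Start: joints at [1.223, 0.321, -0.07, 1.45, 0.023, 1.371, -0.057], TCP at [0.23, -0.608, 0.223] pointing down, gripper open.
Joint ranges: [-2.86, 2.86], [-0.3, 2.09], [-1.38, 1.24], [0.06, 2.45], [-1.56, 4.7], [0.09, 2.05], [-2.69, 2.69]. Speed limits (rad/s): [2.57, 2.57, 3.14, 3.14, 3.14, 3.14, 3.14].

INTERFACE

Orientations are given as a rotation vector (axis times angle).
In Python, from bench import ctrl gives the robot as it stands. The module is installed in compiled form; this text tells all that it offers.
- The arm moves only by the shell command python3 -m inch 'ROWS' [FORCE]. ROWS is JSON, a list of rows, each a list of 5 numbers: the opening, from -1 (shut) to 1 (fully open), so that 0 is half open, then the shift along the tool's x, y, z in mm, then the turn about the tool's z in rad. In form: [[fingers, tx, ty, tz, twist], ...]. A call has 1 to 5 rows; each row shifts and turns the pose as measured when the row begins, along the tool's axes as they then stand; what a row does not reach is not made up. A row lasts 1/8 s, in which the tool goes at most 62.5 mm and 10.7 degrees, less where a joint would pass 70% of its speed; a pose out of reach is approached as far as the arm can. A call is refused whole if a number of a shift passes 62.5 or a number of a turn 0.188, either way. A call with a gripper value outside its range is refused whole. The fingers move at their own pace and stop on an object; FORCE is the grip in N (left out, the last holds). Time passes only in rows, so rows that do not move let the fingers close. It gives the time, the measured TCP pose, the force and the opening at its end, in the units of the state.
- ctrl.get_state(): the state, without advancing time (a new reading comes with each control period).
- ctrl.get_image(name): name is "scene" or "top"; returns a dict with "color" (480x640x3 uint8, red, green, blue), "range_z" (480x640 float32, m along the optical axis (not along the pixel's ray), 0 where there is no reading), "K" (3x3 intrinsics, pixels), "R" (3x3) and "t" (3): a world point X has camera coordinates R X + t. Camera axes: x right, y down, z forward; pixel columns grow to the right and rows downward; lengths in m; the calibration is good to about 2 mm. A picture is of the moment at which its call begins.
- ctrl.close_job(): hands the job in, once; it reports no verdict.
The state is a dict: "time": time; "joint_positions": joint angles; "qd": joint speeds; "joint_torque": joint torques, N m; "position": TCP position; "tool_rot": TCP orientation; "ft_force": force on the tool from outside, world axes, zero at the start; "torque": the same for the moment, N m; "grip_width": opening from 0.0 (shut) to 1.0 (fully open).
Only numpy, scipy, OpenCV 4.12 (cv2) and the standard library are available. Lean on these libraries where they do the work, as an engineer would, in place of code of your own. Each camera call takes 0.05 s, during which the arm holds its last target. There are 200 camera calls.

## Working session

There is one attempt and no reset: what is moved stays moved. The work goes in short steps, Python scripts to look and compute and a shell command to move; the robot and the scene stay as the last step left them, time stands still between calls to the robot, and variables do not carry over. Pictures are saved under pics/ and viewed, about 8 in all and at most 12, crops included, and the job is handed in when it is done.

```bash
mkdir -p pics
python3 - <<'E'
from bench import ctrl
import cv2,numpy as np,pickle
s=ctrl.get_state(); print({k:np.round(v,3) for k,v in s.items()}, ctrl.grip_depth)
for n in("scene","top"):
    d=ctrl.get_image(n); pickle.dump(d,open(n+".pkl","wb"))
    cv2.imwrite(f"pics/{n}0.png",d["color"][...,::-1]); print(n,np.round(-d["R"].T@d["t"],3))
E
```

```text
{'time': np.float64(0.0), 'joint_positions': array([ 1.223,  0.322, -0.07 ,  1.452,  0.023,  1.371, -0.057]), 'qd': array([-0.002,  0.   , -0.   , -0.001,  0.   , -0.   , -0.001]), 'joint_torque': array([-0.0000e+00, -4.9129e+01, -4.0400e-01, -3.1253e+01, -6.4000e-02,
        4.4000e-02,  0.0000e+00]), 'position': array([ 0.23 , -0.607,  0.221]), 'tool_rot': array([-3.089e+00, -5.650e-01,  1.000e-03]), 'ft_force': array([-0.674,  0.276,  0.904]), 'torque': array([ 0.014, -0.015, -0.022]), 'grip_width': np.float64(1.001)} 0.0187
scene [ 1.784 -0.662  1.197]
top [4.76e-01 1.00e-03 1.45e+00]
```

View pics/scene0.png

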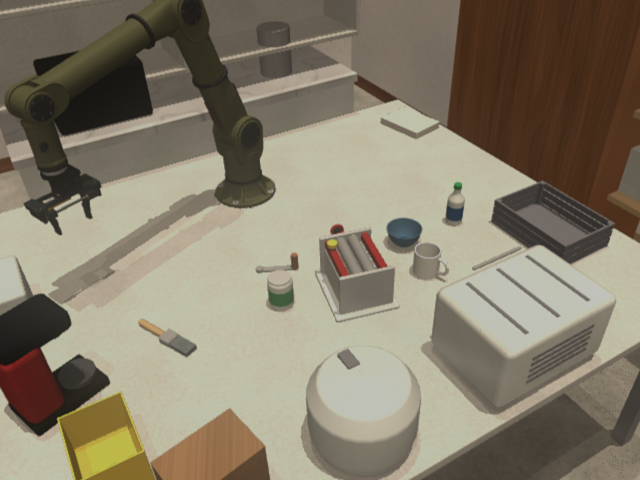

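View pics/top0.png

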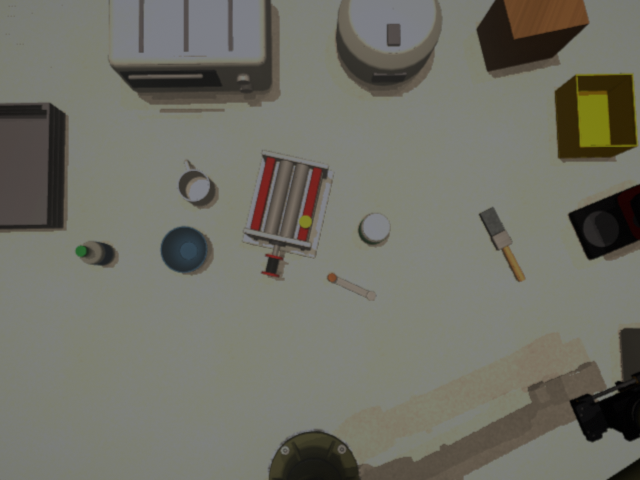

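The top view shows the knob at about (273,264), the yellow cap at (306,222) and the crank at (332–372,278–296). The machine is tilted slightly. Next I'll measure these.

```bash
cat > h.py <<'E'
import numpy as np,cv2,pickle
def ray(d,uv,z):
    c=-d["R"].T@d["t"]; v=d["R"].T@np.linalg.inv(d["K"])@np.array([uv[0],uv[1],1.]); return c+v*(z-c[2])/v[2]
def blobs(d,which,mn=15):
    h=cv2.cvtColor(d["color"],cv2.COLOR_RGB2HSV); H,S,V=cv2.split(h)
    m={"red":((H<8)|(H>172))&(S>130)&(V>60),"yellow":(H>22)&(H<35)&(S>150)&(V>80)}[which].astype(np.uint8)
    return [c for c in cv2.findContours(m,0,2)[0] if cv2.contourArea(c)>=mn]
E
python3 - <<'E'
from h import *
for n in("top","scene"):
    d=pickle.load(open(n+".pkl","rb")); print(n,d["K"][0])
    for w,z in(("red",.15),("yellow",.159)):
        for c in blobs(d,w):
            (u,v),sz,a=cv2.minAreaRect(c); r=d["range_z"][int(v),int(u)]
            P=d["R"].T@(r*np.linalg.inv(d["K"])@[u,v,1]-d["t"])
            print(w,np.round([u,v,*sz,a],1),"at z",z,ray(d,(u,v),z).round(4),"depth",P.round(3))
            if w=="red" and n=="top": print("  corners",[list(ray(d,p,.145)[:2].round(4)) for p in cv2.boxPoints(((u,v),sz,a))])
d=pickle.load(open("top.pkl","rb"))
cv2.imwrite("pics/crop.png",cv2.resize(d["color"][140:310,230:390,::-1],None,fx=3.5,fy=3.5,interpolation=cv2.INTER_CUBIC))
E
```

```text
top [567.47299527   0.         314.16200565]
red [269.5 273.5  15.3   2.7  14. ] at z 0.15 [0.5016 0.0924 0.15  ] depth [0.502 0.095 0.119]
  corners [[np.float64(0.5033), np.float64(0.1105)], [np.float64(0.5092), np.float64(0.1089)], [np.float64(0.5001), np.float64(0.0751)], [np.float64(0.4942), np.float64(0.0766)]]
red [273.5 256.4  15.3   2.5  11.3] at z 0.15 [0.5405 0.0828 0.15  ] depth [0.542 0.085 0.115]
  corners [[np.float64(0.5416), np.float64(0.1009)], [np.float64(0.5474), np.float64(0.0997)], [np.float64(0.5399), np.float64(0.0653)], [np.float64(0.5341), np.float64(0.0665)]]
red [302.6 233.8   8.2  11.9  14. ] at z 0.15 [0.5914 0.0154 0.15  ] depth [0.592 0.016 0.14 ]
  corners [[np.float64(0.581), np.float64(0.0282)], [np.float64(0.6076), np.float64(0.0211)], [np.float64(0.6027), np.float64(0.0027)], [np.float64(0.5761), np.float64(0.0098)]]
red [312.2 191.5   8.6  48.8  12.5] at z 0.15 [ 0.6892 -0.0084  0.15  ] depth [ 0.691 -0.009  0.139]
  corners [[np.float64(0.6369), np.float64(0.0144)], [np.float64(0.7483), np.float64(-0.0121)], [np.float64(0.7436), np.float64(-0.03
[... 471 characters left out ...]
.8677 -0.697   0.159 ] depth [ 0.916 -0.783  0.001]
scene [595.60197331   0.         329.63553974]
red [ 29.5 387.7  68.3  51.8  64.2] at z 0.15 [ 0.701  -0.8227  0.15  ] depth [ 0.708 -0.822  0.157]
red [338.8 262.6  28.6   7.2  63.4] at z 0.15 [ 0.6952 -0.0153  0.15  ] depth [ 0.685 -0.009  0.14 ]
red [373.3 249.9  39.6   6.7  59.6] at z 0.15 [0.6991 0.0964 0.15  ] depth [0.687 0.105 0.138]
red [336.3 228.4   7.3  11.4  78.7] at z 0.15 [0.5553 0.0611 0.15  ] depth [0.503 0.092 0.106]
yellow [ 68.4 437.9  32.   77.4  13.5] at z 0.159 [ 0.8882 -0.7741  0.159 ] depth [ 0.794 -0.786  0.05 ]
yellow [100.7 436.9  63.6  73.4  64.7] at z 0.159 [ 0.9203 -0.7172  0.159 ] depth [ 0.795 -0.725  0.008]
```

View pics/crop.png

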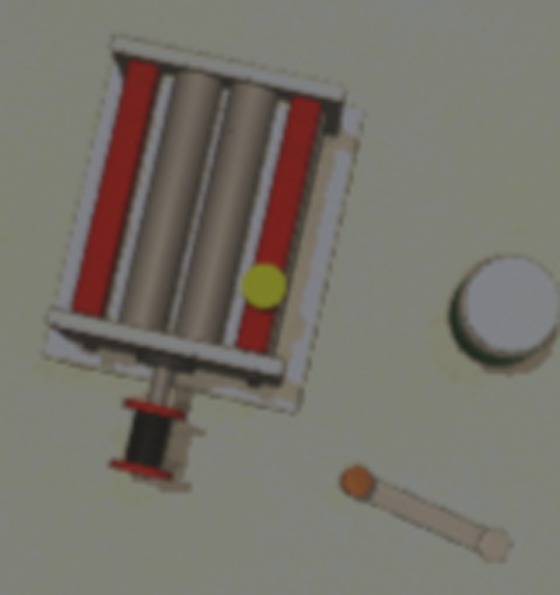

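Machine yaw is about -13.2° and the knob's neck middle is about (0.522, 0.090). The flange spacing, the cap position and the axis at machine y≈0 all agree. First the tool turns to the machine's yaw, then moves over.

```bash
python3 -m inch '[[1,0,0,0,0.148],[1,0,0,0,0.148],[1,0,0,0,0.148],[1,0,0,0,0.148],[1,0,0,0,0]]' 30
python3 -m inch '[[1,8,-50,0,0],[1,8,-50,0,0],[1,8,-50,0,0],[1,8,-50,0,0],[1,8,-50,0,0]]'
```

```text
time: 0.72
position: [0.2292, -0.6059, 0.2182]
tool_rot: [-3.111, 0.387, 0.006]
ft_force: [0.7, -0.6, 0.6]
grip_width: 0.999
time: 1.35
position: [0.3276, -0.3691, 0.2169]
tool_rot: [-3.112, 0.374, 0.011]
ft_force: [0.5, -0.3, 0.5]
grip_width: 0.998
```

```bash
python3 -m inch '[[1,8,-50,0,0],[1,8,-50,0,0],[1,8,-50,0,0],[1,8,-50,0,0],[1,8,-50,0,0]]'
python3 -m inch '[[1,8,-50,0,0],[1,8,-50,0,0],[1,8,-50,0,0],[1,8,-50,0,0],[1,0,0,0,0]]'
cat > k.py <<'E'
from h import *
from bench import ctrl
import sys
s=ctrl.get_state(); p=s["position"]; R=cv2.Rodrigues(np.array(s["tool_rot"],float))[0]
for n,t in(("knob",(.522,.0897,.0765)),("cap",(.6187,.0081,.159))):
    print(n,"shift tool mm",(R.T@(np.array(t)-p)*1000).round(1))
print(p.round(4),"yaw",np.degrees(np.arctan2(R[1,0],R[0,0])).round(2),"tilt",R[:,2].round(3))
E
python3 k.py
```

```text
time: 1.98
position: [0.426, -0.1266, 0.2181]
tool_rot: [-3.117, 0.349, 0.009]
ft_force: [0.3, 0.4, 1.0]
grip_width: 1.0
time: 2.6
position: [0.502, 0.0727, 0.2191]
tool_rot: [-3.121, 0.313, 0.005]
ft_force: [0.8, -1.1, 0.1]
grip_width: 0.997
knob shift tool mm [ 16.8 -19.9 142.6]
cap shift tool mm [127.5  40.4  59.4]
[0.502  0.0727 0.2191] yaw -11.46 tilt [-0.003  0.005 -1.   ]
```

```bash
python3 -m inch '[[1,8,-10,20,0.03],[1,8,-10,20,0],[1,0,0,20,0],[1,0,0,20,0],[1,0,0,0,0]]'; python3 k.py
python3 - <<'E'
from h import *
from bench import ctrl
a=ctrl.get_image("scene"); b=ctrl.get_image("top")
A=cv2.resize(a["color"][170:320,270:430,::-1],None,fx=2.5,fy=4*.625,interpolation=cv2.INTER_CUBIC)
B=cv2.resize(b["color"][160:310,220:380,::-1],None,fx=2.5,fy=2.5,interpolation=cv2.INTER_CUBIC)
cv2.imwrite("pics/near.png",np.hstack([A,B]))
E
```

```text
time: 3.22
position: [0.5215, 0.0844, 0.1363]
tool_rot: [-3.122, 0.349, 0.007]
ft_force: [-0.2, -0.2, -0.1]
grip_width: 1.0
knob shift tool mm [-0.4 -5.3 59.8]
cap shift tool mm [111.6  52.9 -23.2]
[0.5215 0.0844 0.1363] yaw -12.77 tilt [-0.004  0.001 -1.   ]
```

View pics/near.png

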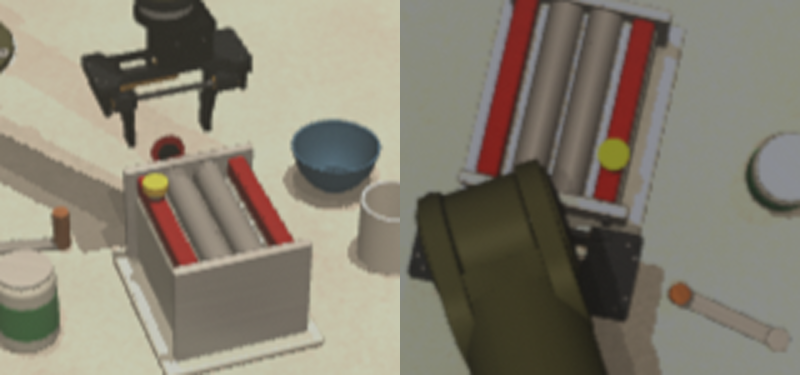

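The fingers, at crop columns 130 and 207, straddle the knob at 168. I'll centre on it, go down and close.

```bash
python3 -m inch '[[1,0,-5,20,0.007],[1,0,0,20,0],[1,0,0,14,0],[1,0,0,5,0],[1,0,0,0,0]]'; python3 k.py
python3 -m inch '[[-1,0,0,0,0],[-1,0,0,0,0],[-1,0,0,0,0],[-1,0,0,0,0],[-1,0,0,0,0]]' 30; python3 k.py
```

```text
time: 3.95
position: [0.5257, 0.0903, 0.0777]
tool_rot: [-3.119, 0.362, -0.005]
ft_force: [-0.3, -0.0, 0.0]
grip_width: 0.999
knob shift tool mm [-3.5  1.4  1.1]
cap shift tool mm [109.5  58.6 -81.1]
[0.5257 0.0903 0.0777] yaw -13.23 tilt [ 0.003  0.001 -1.   ]
time: 4.58
position: [0.5271, 0.0905, 0.0794]
tool_rot: [-3.119, 0.362, -0.01]
ft_force: [-0.1, -0.7, 0.1]
grip_width: 0.516
knob shift tool mm [-4.8  2.   2.9]
cap shift tool mm [108.5  59.  -79. ]
[0.5271 0.0905 0.0794] yaw -13.24 tilt [ 0.007  0.001 -1.   ]
```

```bash
python3 -m inch '[[-1,0,0,0,0],[-1,0,0,0,0],[-1,0,0,0,0],[-1,0,0,0,0]]'; python3 k.py
```

```text
time: 5.08
position: [0.5269, 0.0896, 0.0793]
tool_rot: [-3.12, 0.363, -0.009]
ft_force: [0.0, -1.1, 0.1]
grip_width: 0.289
knob shift tool mm [-4.8  1.1  2.8]
cap shift tool mm [108.5  58.2 -79.1]
[0.5269 0.0896 0.0793] yaw -13.26 tilt [ 0.006  0.    -1.   ]
```

The grip is on the neck: opening 0.289 is about 25 mm. Now I'll push in by small steps, with a force check between them that stops the chain.

```bash
cat > c.py <<'E'
# prints axial position/force; exit 1 if |axial force| above limit
from bench import ctrl
import numpy as np,sys
s=ctrl.get_state(); x=np.array([.9736,-.2284]); y=np.array([.2284,.9736])
f=np.array(s["ft_force"]); p=np.array(s["position"])
print("t %.2f ax %.2f mm lat %.2f z %.1f  Fax %.2f Flat %.2f Fz %.2f w %.3f"%(s["time"],p[:2]@x*1e3,p[:2]@y*1e3,p[2]*1e3,f[:2]@x,f[:2]@y,f[2],s["grip_width"]))
sys.exit(abs(f[:2]@x)>float(sys.argv[1]))
E
L=6; python3 c.py $L
python3 -m inch '[[-1,1.5,0,0,0]]' >/dev/null; python3 c.py $L && python3 -m inch '[[-1,1.5,0,0,0]]' >/dev/null && python3 c.py $L && python3 -m inch '[[-1,1.5,0,0,0]]' >/dev/null && python3 c.py $L && python3 -m inch '[[-1,1.5,0,0,0]]' >/dev/null && python3 c.py $L
```

```text
t 5.08 ax 492.52 mm lat 207.62 z 79.3  Fax 0.28 Flat -1.04 Fz 0.10 w 0.289
t 5.20 ax 493.12 mm lat 207.63 z 79.1  Fax -2.61 Flat -1.30 Fz 0.68 w 0.289False
False
```

```bash
sed -i 's/sys.exit(\(.*\))$/sys.exit(int(\1))/' c.py
L=6; i="python3 -m inch"; c="python3 c.py $L"
$i '[[-1,1.5,0,0,0]]' >/dev/null; $c && $i '[[-1,1.5,0,0,0]]' >/dev/null && $c && $i '[[-1,1.5,0,0,0]]' >/dev/null && $c && $i '[[-1,1.5,0,0,0]]' >/dev/null && $c && $i '[[-1,1.5,0,0,0]]' >/dev/null && $c && $i '[[-1,1.5,0,0,0]]' >/dev/null && $c
```

```text
t 5.33 ax 493.96 mm lat 207.67 z 78.9  Fax -2.58 Flat -0.09 Fz 0.69 w 0.289
t 5.45 ax 495.19 mm lat 207.66 z 78.9  Fax -2.09 Flat -0.88 Fz 2.08 w 0.288
t 5.58 ax 495.60 mm lat 207.70 z 78.6  Fax -5.37 Flat -0.87 Fz 2.90 w 0.287
t 5.70 ax 495.66 mm lat 207.70 z 78.2  Fax -6.87 Flat -1.50 Fz 2.49 w 0.291
```

Contact shows at about ax 495.3. I'll lean harder and watch the force after each row.

```bash
L=11; i="python3 -m inch"; c="python3 c.py $L"
$i '[[-1,2,0,-1,0]]' >/dev/null; $c && $i '[[-1,2,0,-1,0]]' >/dev/null && $c && $i '[[-1,2.5,0,0,0]]' >/dev/null && $c
```

```text
t 5.83 ax 495.69 mm lat 207.65 z 78.7  Fax -7.84 Flat -1.61 Fz 2.37 w 0.291
t 5.95 ax 495.58 mm lat 207.66 z 79.0  Fax -7.11 Flat -1.23 Fz 1.60 w 0.292
t 6.08 ax 495.70 mm lat 207.59 z 78.3  Fax -8.38 Flat -1.44 Fz 3.50 w 0.290
```

```bash
L=14; i="python3 -m inch"; c="python3 c.py $L"
$i '[[-1,3.5,0,-0.5,0]]' >/dev/null; $c && $i '[[-1,3.8,0,-0.5,0]]' >/dev/null && $c && $i '[[-1,4,0,-0.5,0]]' >/dev/null && $c
```

```text
t 6.20 ax 495.97 mm lat 207.59 z 78.0  Fax -10.25 Flat -1.90 Fz 4.04 w 0.290
t 6.33 ax 496.09 mm lat 207.55 z 77.6  Fax -11.52 Flat -1.32 Fz 6.08 w 0.292
t 6.45 ax 496.14 mm lat 207.56 z 77.2  Fax -11.36 Flat -2.60 Fz 7.03 w 0.292
```

```bash
L=15; i="python3 -m inch"; c="python3 c.py $L"
$i '[[-1,4.2,0,-1.5,0]]' >/dev/null; $c && $i '[[-1,4.2,0,-1.5,0]]' >/dev/null && $c && $i '[[-1,4.2,0,-1.5,0]]' >/dev/null && $c && $i '[[-1,4.2,0,-1,0]]' >/dev/null && $c && $i '[[-1,4.2,0,-1,0]]' >/dev/null && $c&& $i '[[-1,4.2,0,-1,0]]' >/dev/null && $c
```

```text
t 6.58 ax 496.13 mm lat 207.53 z 77.6  Fax -11.96 Flat -1.60 Fz 4.61 w 0.290
t 6.70 ax 496.03 mm lat 207.47 z 77.9  Fax -11.35 Flat -2.22 Fz 3.71 w 0.283
t 6.83 ax 495.93 mm lat 207.40 z 78.2  Fax -11.30 Flat -1.57 Fz 4.37 w 0.290
t 6.95 ax 495.88 mm lat 207.28 z 77.9  Fax -10.91 Flat -2.37 Fz 4.25 w 0.291
t 7.08 ax 495.82 mm lat 207.13 z 77.7  Fax -12.66 Flat -1.41 Fz 4.62 w 0.288
t 7.20 ax 495.74 mm lat 207.05 z 77.6  Fax -12.35 Flat -1.84 Fz 6.13 w 0.286
```

The inner lean held about -12 N (about 9.5 N net of drag) for over 0.6 s. I'll check the tilt, then do a few rows slightly firmer for margin.

```bash
python3 k.py; L=16; i="python3 -m inch"; c="python3 c.py $L"
$i '[[-1,4.6,0,-1.5,0]]' >/dev/null; $c && $i '[[-1,4.6,0,-1.5,0]]' >/dev/null && $c && $i '[[-1,4.6,0,-1.5,0]]' >/dev/null && $c && $i '[[-1,4.6,0,-1.5,0]]' >/dev/null && $c; python3 k.py
```

```text
knob shift tool mm [-7.9  0.4  1.9]
cap shift tool mm [ 96.4  60.4 -89.5]
[0.5299 0.0884 0.0776] yaw -12.91 tilt [-0.096 -0.001 -0.995]
t 7.33 ax 495.75 mm lat 206.93 z 77.9  Fax -13.13 Flat -1.17 Fz 5.47 w 0.290
t 7.45 ax 495.57 mm lat 206.83 z 78.1  Fax -13.87 Flat -2.18 Fz 5.58 w 0.289
t 7.58 ax 495.39 mm lat 206.72 z 78.3  Fax -13.72 Flat -2.52 Fz 5.06 w 0.288
t 7.70 ax 495.20 mm lat 206.60 z 78.4  Fax -13.46 Flat -1.33 Fz 5.22 w 0.292
knob shift tool mm [-7.1 -0.1  2.9]
cap shift tool mm [ 93.2  61.  -92.1]
[0.5293 0.088  0.0784] yaw -12.89 tilt [-0.138 -0.002 -0.99 ]
```

```bash
cat > c.py <<'E'
# grasp-point axial position / axial force; exit 1 if |axial force| above limit
from bench import ctrl
import numpy as np,sys,cv2
s=ctrl.get_state(); x=np.array([.9736,-.2284,0]); y=np.array([.2284,.9736,0])
f=np.array(s["ft_force"]); p=np.array(s["position"]); R=cv2.Rodrigues(np.array(s["tool_rot"],float))[0]
g=(p-ctrl.grip_depth*R[:,2])*1e3
print("t %.2f grasp ax %.2f lat %.2f z %.1f tilt %.3f Fax %.2f Flat %.2f Fz %.2f w %.3f"%(s["time"],g@x,g@y,g[2],R[:,2]@x,f@x,f@y,f[2],s["grip_width"]))
sys.exit(int(abs(f@x)>float(sys.argv[1])))
E
L=20; i="python3 -m inch"; c="python3 c.py $L"; $c
$i '[[-1,-3,0,0,0]]' >/dev/null; $c ; $i '[[-1,-3,0,0,0]]' >/dev/null ; $c && $i '[[-1,-2,0,0,0]]' >/dev/null && $c && $i '[[-1,-2,0,0,0]]' >/dev/null && $c
```

```text
t 7.70 grasp ax 497.72 lat 207.22 z 96.9 tilt -0.134 Fax -13.46 Flat -1.33 Fz 5.22 w 0.292
t 7.83 grasp ax 495.35 lat 207.17 z 97.5 tilt -0.133 Fax 3.57 Flat -1.49 Fz 3.56 w 0.288
t 7.95 grasp ax 494.73 lat 207.12 z 98.5 tilt -0.128 Fax 2.68 Flat -1.04 Fz 1.61 w 0.292
t 8.07 grasp ax 494.17 lat 207.07 z 99.0 tilt -0.125 Fax 2.91 Flat -0.24 Fz -1.83 w 0.286
t 8.20 grasp ax 492.83 lat 207.05 z 99.3 tilt -0.124 Fax 2.66 Flat 0.10 Fz -1.95 w 0.292
```

```bash
L=5; i="python3 -m inch"; c="python3 c.py $L"
$i '[[-1,-2,0,1,0]]' >/dev/null; $c && $i '[[-1,-2,0,1,0]]' >/dev/null && $c && $i '[[-1,-2,0,0.5,0]]' >/dev/null && $c && $i '[[-1,-2,0,0.5,0]]' >/dev/null && $c && $i '[[-1,-1.5,0,0.3,0]]' >/dev/null && $c && $i '[[-1,-1.5,0,0.3,0]]' >/dev/null && $c && $i '[[-1,-1.5,0,0.3,0]]' >/dev/null && $c && $i '[[-1,-1.5,0,0.3,0]]' >/dev/null && $c
```

```text
t 8.32 grasp ax 491.01 lat 207.07 z 98.5 tilt -0.123 Fax 2.83 Flat -0.85 Fz 0.63 w 0.286
t 8.45 grasp ax 489.07 lat 207.11 z 97.9 tilt -0.122 Fax 2.57 Flat -0.01 Fz 1.87 w 0.293
t 8.57 grasp ax 487.15 lat 207.14 z 97.9 tilt -0.122 Fax 1.92 Flat 0.10 Fz 1.14 w 0.292
t 8.70 grasp ax 485.18 lat 207.19 z 97.8 tilt -0.121 Fax 2.96 Flat -1.37 Fz 1.78 w 0.289
t 8.82 grasp ax 483.55 lat 207.16 z 97.8 tilt -0.121 Fax 2.04 Flat -0.45 Fz 0.54 w 0.288
t 8.95 grasp ax 481.98 lat 207.18 z 97.8 tilt -0.121 Fax 2.61 Flat -0.51 Fz 1.73 w 0.291
t 9.07 grasp ax 480.36 lat 207.18 z 97.7 tilt -0.121 Fax 2.46 Flat 0.30 Fz 0.77 w 0.291
t 9.20 grasp ax 478.75 lat 207.21 z 97.6 tilt -0.121 Fax 2.95 Flat 0.25 Fz 1.15 w 0.287
```

```bash
L=5; i="python3 -m inch"; c="python3 c.py $L"
$i '[[-1,-1.5,0,0.3,0]]' >/dev/null; $c && $i '[[-1,-1.5,0,0.3,0]]' >/dev/null && $c && $i '[[-1,-1.5,0,0.3,0]]' >/dev/null && $c && $i '[[-1,-1.5,0,0.3,0]]' >/dev/null && $c && $i '[[-1,-1.5,0,0.3,0]]' >/dev/null && $c && $i '[[-1,-1.5,0,0.3,0]]' >/dev/null && $c
```

```text
t 9.32 grasp ax 477.28 lat 207.18 z 97.5 tilt -0.121 Fax 4.42 Flat -0.76 Fz 2.06 w 0.292
t 9.45 grasp ax 476.96 lat 207.23 z 97.7 tilt -0.118 Fax 6.13 Flat -0.88 Fz 2.17 w 0.291
```

```bash
L=14; i="python3 -m inch"; c="python3 c.py $L"
$i '[[-1,-2.5,0,0.5,0]]' >/dev/null; $c && $i '[[-1,-3.3,0,0.5,0]]' >/dev/null && $c && $i '[[-1,-3.8,0,0.5,0]]' >/dev/null && $c && $i '[[-1,-4.2,0,0.5,0]]' >/dev/null && $c
```

```text
t 9.57 grasp ax 476.65 lat 207.24 z 98.0 tilt -0.113 Fax 8.38 Flat 0.54 Fz -0.91 w 0.288
t 9.70 grasp ax 476.37 lat 207.27 z 98.5 tilt -0.106 Fax 10.58 Flat 0.53 Fz -0.37 w 0.288
t 9.82 grasp ax 476.20 lat 207.23 z 99.0 tilt -0.099 Fax 12.25 Flat 0.27 Fz -2.20 w 0.286
t 9.95 grasp ax 475.92 lat 207.15 z 99.5 tilt -0.090 Fax 12.80 Flat 0.32 Fz -4.44 w 0.287
```

```bash
L=16; i="python3 -m inch"; c="python3 c.py $L"
$i '[[-1,-4.3,0,1.5,0]]' >/dev/null; $c && $i '[[-1,-4.3,0,1.5,0]]' >/dev/null && $c && $i '[[-1,-4.3,0,1.5,0]]' >/dev/null && $c && $i '[[-1,-4.3,0,1.5,0]]' >/dev/null && $c && $i '[[-1,-4.3,0,1.5,0]]' >/dev/null && $c && $i '[[-1,-4.3,0,1.5,0]]' >/dev/null && $c
```

```text
t 10.07 grasp ax 475.81 lat 207.05 z 99.0 tilt -0.081 Fax 12.16 Flat 0.53 Fz -3.61 w 0.284
t 10.20 grasp ax 475.72 lat 207.05 z 98.7 tilt -0.072 Fax 12.29 Flat 0.66 Fz -2.44 w 0.291
t 10.32 grasp ax 475.60 lat 207.09 z 98.4 tilt -0.063 Fax 12.46 Flat -0.33 Fz -2.32 w 0.288
t 10.45 grasp ax 475.50 lat 207.14 z 98.2 tilt -0.054 Fax 13.34 Flat 0.61 Fz -1.40 w 0.289
t 10.57 grasp ax 475.39 lat 207.19 z 98.0 tilt -0.045 Fax 12.69 Flat 0.29 Fz -1.27 w 0.286
t 10.70 grasp ax 475.30 lat 207.24 z 97.9 tilt -0.036 Fax 12.11 Flat -0.08 Fz -0.77 w 0.287
```

The outer lean held about 12.5 N for 0.9 s. The outer stop is at about 476.5 in the present grip frame and the play is about 18.5 mm, so the middle is at about 485.8. I'll move there.

```bash
L=8; i="python3 -m inch"; c="python3 c.py $L"
$i '[[-1,3,0,0.5,0]]' >/dev/null; $c && $i '[[-1,2.5,0,0.5,0]]' >/dev/null && $c && $i '[[-1,2.5,0,0.5,0]]' >/dev/null && $c && $i '[[-1,2,0,0.5,0]]' >/dev/null && $c && $i '[[-1,1,0,0,0]]' >/dev/null && $c
```

```text
t 10.82 grasp ax 477.43 lat 207.15 z 97.2 tilt -0.038 Fax -3.36 Flat 0.60 Fz 0.06 w 0.287
t 10.95 grasp ax 477.75 lat 207.22 z 95.9 tilt -0.043 Fax -3.02 Flat -0.26 Fz 2.38 w 0.290
t 11.07 grasp ax 478.60 lat 207.36 z 94.9 tilt -0.046 Fax -3.11 Flat -0.50 Fz 5.13 w 0.291
t 11.20 grasp ax 479.83 lat 207.47 z 94.3 tilt -0.048 Fax -2.65 Flat -1.17 Fz 6.25 w 0.287
t 11.32 grasp ax 480.28 lat 207.53 z 94.5 tilt -0.049 Fax -2.13 Flat -2.28 Fz 5.61 w 0.289
```

```bash
L=8; i="python3 -m inch"; c="python3 c.py $L"
$i '[[-1,2,0,-1.5,0]]' >/dev/null; $c && $i '[[-1,2,0,-1,0]]' >/dev/null && $c && $i '[[-1,1.5,0,0,0]]' >/dev/null && $c && $i '[[-1,0.5,0,0,0]]' >/dev/null && $c
```

```text
t 11.45 grasp ax 481.53 lat 207.46 z 95.8 tilt -0.051 Fax -1.72 Flat -1.67 Fz 3.86 w 0.283
t 11.57 grasp ax 482.89 lat 207.42 z 96.5 tilt -0.053 Fax -3.30 Flat -0.77 Fz 3.13 w 0.288
t 11.70 grasp ax 484.04 lat 207.37 z 96.2 tilt -0.054 Fax -2.93 Flat -0.75 Fz 3.60 w 0.293
t 11.82 grasp ax 484.39 lat 207.36 z 96.0 tilt -0.055 Fax -2.65 Flat -0.42 Fz 4.72 w 0.288
```

```bash
L=8; i="python3 -m inch"; c="python3 c.py $L"
$i '[[-1,1.5,0,-0.5,0]]' >/dev/null; $c && $i '[[-1,1,0,-0.5,0]]' >/dev/null && $c && $i '[[-1,0,0,-0.3,0]]' >/dev/null && $c
```

```text
t 11.95 grasp ax 485.76 lat 207.36 z 96.3 tilt -0.055 Fax -3.40 Flat -0.56 Fz 3.19 w 0.284
t 12.07 grasp ax 486.79 lat 207.32 z 96.7 tilt -0.055 Fax -2.75 Flat -0.85 Fz 3.10 w 0.287
t 12.20 grasp ax 486.85 lat 207.32 z 96.9 tilt -0.055 Fax -1.84 Flat -0.82 Fz 2.63 w 0.291
```

```bash
i="python3 -m inch"; c="python3 c.py 8"
$i '[[-1,-1.2,0,0,0]]' >/dev/null; $c ; $i '[[-1,-0.6,0,0,0]]' >/dev/null; $c
```

```text
t 12.32 grasp ax 486.44 lat 207.32 z 97.0 tilt -0.054 Fax 0.27 Flat -2.06 Fz 1.74 w 0.290
t 12.45 grasp ax 486.50 lat 207.25 z 97.2 tilt -0.052 Fax 0.84 Flat -0.31 Fz 1.95 w 0.290
```

```bash
i="python3 -m inch"; c="python3 c.py 8"
$i '[[-1,-1.5,0,0,0]]' >/dev/null; $c ; $i '[[-1,-1,0,0,0]]' >/dev/null; $c;  $i '[[0.1,0,0,0,0],[1,0,0,0,0],[1,0,0,0,0],[1,0,0,0,0],[1,0,0,0,0]]'; $c; $i '[[1,0,0,0,0],[1,0,0,0,0],[1,0,0,0,0],[1,0,0,0,0]]'
```

```text
t 12.57 grasp ax 486.11 lat 207.23 z 97.5 tilt -0.050 Fax 3.31 Flat -0.54 Fz 0.33 w 0.288
t 12.70 grasp ax 485.94 lat 207.21 z 97.8 tilt -0.048 Fax 1.75 Flat 0.10 Fz -1.63 w 0.292
time: 13.32
position: [0.5177, 0.0917, 0.0783]
tool_rot: [3.114, -0.361, -0.082]
ft_force: [0.3, 0.2, -0.1]
grip_width: 0.772
t 13.32 grasp ax 484.08 lat 207.73 z 97.0 tilt -0.051 Fax 0.21 Flat 0.25 Fz -0.09 w 0.772
time: 13.82
position: [0.5177, 0.0917, 0.0783]
tool_rot: [3.114, -0.361, -0.082]
ft_force: [1.2, -0.1, -0.9]
grip_width: 0.999
```

Released. Now straight up, compensating for the 3° tilt, then I'll check the knob's displacement against the first images.

```bash
i="python3 -m inch"; c="python3 c.py 8"
$i '[[1,-1.5,0,-10,0]]' >/dev/null; $c; $i '[[1,-1,0,-20,0],[1,-1,0,-20,0]]' >/dev/null; $c;  $i '[[-1,-1,0,-40,0],[-1,0,0,-40,0],[-1,0,0,-20,0]]' >/dev/null; $c;  $i '[[-1,0,50,0,0],[-1,0,50,0,0],[-1,0,50,0,0],[-1,0,0,0,0]]'
cat > cmp.py <<'E'
from h import *
from bench import ctrl
x=np.array([.9736,-.2284,0])
for n in("scene","top"):
    d0=pickle.load(open(n+".pkl","rb")); d=ctrl.get_image(n); pickle.dump(d,open(n+"1.pkl","wb"))
    # predicted image direction of +1mm outward at the knob
    K,R,t=d["K"],d["R"],d["t"]; pr=lambda X:(lambda q:q[:2]/q[2])(K@(R@X+t))
    X=np.array([.522,.0897,.11]); j=(pr(X-x*.005)-pr(X+x*.005))/10; u,v=pr(X).astype(int)
    s=np.s_[v-22:v+23,u-22:u+23]; print(n,"px/mm out",j.round(3),u,v)
    for w in["red"]:
        for nm,D in(("before",d0),("now",d)):
            h=D["color"].astype(float); m=np.clip(h[...,0]-1.6*np.maximum(h[...,1],h[...,2]),0,None)[s]
            nb,lab,st,ce=cv2.connectedComponentsWithStats((m>5).astype(np.uint8))
            for k in range(1,nb):
                if st[k,4]>12:
                    yy,xx=np.nonzero(lab==k); ww=m[yy,xx]; print(nm,st[k,4],(np.array([xx@ww,yy@ww])/ww.sum()+[u-22,v-22]).round(2))
a,b=pickle.load(open("scene1.pkl","rb")),pickle.load(open("top1.pkl","rb"))
f=lambda im:cv2.resize(im[...,::-1],None,fx=2.5,fy=2.5,interpolation=cv2.INTER_CUBIC)
cv2.imwrite("pics/after.png",np.hstack([f(a["color"][170:320,270:430]),f(b["color"][160:310,220:380])]))
E
python3 cmp.py
```

```text
t 13.95 grasp ax 482.51 lat 207.58 z 106.8 tilt -0.053 Fax -0.83 Flat -0.29 Fz -0.37 w 1.000
t 14.20 grasp ax 482.00 lat 208.05 z 148.2 tilt -0.054 Fax -0.49 Flat 1.10 Fz -0.84 w 1.000
t 14.57 grasp ax 486.01 lat 209.71 z 253.4 tilt -0.053 Fax -0.13 Flat -0.15 Fz -0.32 w 0.744
time: 15.08
position: [0.4871, -0.0551, 0.2422]
tool_rot: [3.116, -0.353, -0.069]
ft_force: [0.6, 0.4, -0.2]
grip_width: 0.288
scene px/mm out [-0.101 -0.183] 338 230
before 44 [336.31 227.4 ]
before 17 [333.51 251.43]
now 59 [336.57 227.78]
now 17 [333.5  251.43]
top px/mm out [-0.092  0.415] 271 265
before 42 [273.59 256.39]
before 40 [269.66 273.58]
now 45 [273.03 259.04]
now 42 [269.17 276.21]
```

View pics/after.png

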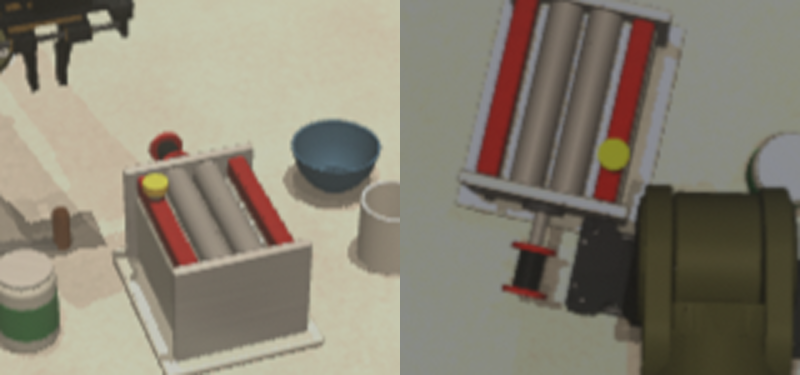

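The top view gives a knob displacement of 6.3 mm outward, at flange pixels (273,259) and (269,276). The felt target was about 5.8 mm, so they agree. The rest of the scene looks undisturbed. Next is the cap.

```bash
i="python3 -m inch"; python3 k.py
$i '[[-1,25,-20,0,0],[-1,25,-20,0,0],[-1,25,-10,0,0],[-1,25,0,0,0],[-1,0,0,0,0]]'; python3 k.py
```

```text
knob shift tool mm [   9.9 -145.2  164.4]
cap shift tool mm [118.4 -85.8  77.6]
[ 0.4881 -0.0502  0.2423] yaw -12.52 tilt [-0.044  0.002 -0.999]
time: 15.8
position: [0.6003, -0.0103, 0.2396]
tool_rot: [-3.123, 0.32, 0.065]
ft_force: [0.2, 0.4, -0.8]
grip_width: 0.005
knob shift tool mm [-90.1 -82.5 166.8]
cap shift tool mm [ 17.6 -22.   79.9]
[ 0.6003 -0.0103  0.2396] yaw -11.71 tilt [-0.041  0.006 -0.999]
```

```bash
i="python3 -m inch"
$i '[[-1,9,-11,15,0.02],[-1,8,-11,20,0],[-1,0,0,15,0],[-1,0,0,10,0],[-1,0,0,0,0]]'; python3 k.py
```

```text
time: 16.42
position: [0.617, 0.0132, 0.1768]
tool_rot: [-3.12, 0.341, 0.068]
ft_force: [-0.5, -0.1, 0.7]
grip_width: 0.005
knob shift tool mm [-104.8  -54.4  104.8]
cap shift tool mm [ 3.5  4.6 17.6]
[0.617  0.0132 0.1768] yaw -12.49 tilt [-0.043  0.007 -0.999]
```

```bash
i="python3 -m inch"; c="python3 c.py 20"
$i '[[-1,3,5,5,0],[-1,0,0,4,0]]' >/dev/null; python3 k.py; $i '[[-1,0,0,3,0]]' >/dev/null; $c; $i '[[-1,0,0,3,0]]' >/dev/null; $c;  $i '[[-1,0,0,2,0]]' >/dev/null; $c; python3 k.py
```

```text
knob shift tool mm [-109.   -60.5   96.4]
cap shift tool mm [-0.4 -1.7  9.4]
[0.6191 0.0063 0.1684] yaw -12.57 tilt [-0.041  0.006 -0.999]
t 16.80 grasp ax 602.17 lat 147.38 z 184.2 tilt -0.041 Fax -0.84 Flat -0.48 Fz -0.22 w 0.012
t 16.93 grasp ax 602.19 lat 147.28 z 181.2 tilt -0.040 Fax -0.53 Flat -0.77 Fz 0.53 w 0.007
t 17.05 grasp ax 602.07 lat 147.34 z 179.1 tilt -0.040 Fax 0.72 Flat 0.04 Fz 0.04 w 0.010
knob shift tool mm [-109.5  -60.7   88.3]
cap shift tool mm [-0.7 -1.9  1.4]
[0.619  0.0061 0.1604] yaw -12.61 tilt [-0.04   0.006 -0.999]
```

```bash
i="python3 -m inch"; sed -i 's/^sys.exit.*/sys.exit(int(max(abs(f@x),abs(f[2]))>float(sys.argv[1])))/' c.py; c="python3 c.py 9"
$i '[[-1,0,0,2,0]]' >/dev/null; $c&& $i '[[-1,0,0,2,0]]' >/dev/null&& $c&& $i '[[-1,0,0,2,0]]' >/dev/null&& $c && $i '[[-1,0,0,2,0]]' >/dev/null&& $c&& $i '[[-1,0,0,2,0]]' >/dev/null&& $c; python3 k.py
```

```text
t 17.18 grasp ax 602.13 lat 147.32 z 177.5 tilt -0.040 Fax -1.09 Flat -1.46 Fz 4.68 w 0.009
t 17.30 grasp ax 602.13 lat 147.39 z 176.1 tilt -0.040 Fax -1.91 Flat -0.68 Fz 4.65 w 0.005
t 17.43 grasp ax 602.13 lat 147.35 z 174.5 tilt -0.039 Fax -1.65 Flat -0.38 Fz 4.43 w 0.005
t 17.55 grasp ax 602.08 lat 147.40 z 172.6 tilt -0.039 Fax -1.65 Flat -0.89 Fz 3.31 w 0.003
t 17.68 grasp ax 602.19 lat 147.41 z 171.2 tilt -0.038 Fax -3.89 Flat -2.31 Fz 13.40 w 0.008
knob shift tool mm [-110.1  -60.6   80.1]
cap shift tool mm [-1.2 -1.8 -6.4]
[0.6192 0.0061 0.1525] yaw -12.61 tilt [-0.038  0.005 -0.999]
```

The cap passed the blocking height at a steady 4–5 N and bottomed at z≈152 mm. I'll hold briefly, then lift off and check.

```bash
i="python3 -m inch"; c="python3 c.py 25"
$i '[[-1,0,0,1.5,0],[-1,0,0,1.5,0]]' >/dev/null; $c; python3 k.py|tail -1; $i '[[-1,0,0,-10,0],[-1,0,0,-30,0],[-1,0,0,-50,0],[-1,0,0,-50,0]]' >/dev/null; $i '[[-1,-50,0,0,0],[-1,-50,50,0,0],[-1,-50,50,0,0],[-1,-50,50,0,0],[-1,0,0,0,0]]'; $c
sed -i 's/after.png/end.png/' cmp.py; python3 cmp.py
python3 - <<'E'
from h import *
for n in("top","top1"):
    d=pickle.load(open(n+".pkl","rb")); c=min(blobs(d,"yellow"),key=cv2.contourArea); m=np.zeros((480,640),np.uint8); cv2.drawContours(m,[c],-1,1,-1); m=cv2.erode(m,np.ones((5,5)))
    v,u=np.nonzero(m); r=d["range_z"][v,u]; P=(d["R"].T@((np.linalg.inv(d["K"])@np.c_[u,v,np.ones(len(u))].T)*r-d["t"][:,None])); print(n,"cap z",np.median(P[2]),len(u))
E
```

```text
t 17.93 grasp ax 602.19 lat 147.41 z 171.2 tilt -0.037 Fax -4.99 Flat -2.74 Fz 10.97 w 0.004
[0.6192 0.006  0.1525] yaw -12.62 tilt [-0.037  0.004 -0.999]
time: 19.05
position: [0.4111, -0.0877, 0.3001]
tool_rot: [-3.117, 0.343, 0.057]
ft_force: [1.1, -0.2, 1.1]
grip_width: 0.004
t 19.05 grasp ax 421.00 lat 8.55 z 318.8 tilt -0.036 Fax 1.10 Flat 0.01 Fz 1.07 w 0.004
scene px/mm out [-0.101 -0.183] 338 230
before 44 [336.31 227.4 ]
before 17 [333.51 251.43]
now 57 [336.55 227.79]
now 13 [327.1  241.29]
now 16 [333.44 251.54]
top px/mm out [-0.092  0.415] 271 265
before 42 [273.59 256.39]
before 40 [269.66 273.58]
now 43 [272.97 259.03]
now 42 [269.18 276.22]
top cap z 0.15970915586299533 35
top1 cap z 0.15295781688028193 37
```

View pics/end.png

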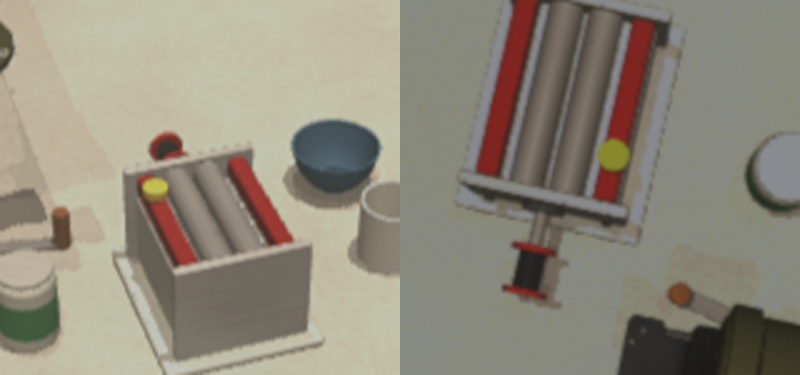

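The cap is 6.8 mm lower by depth, against 7 mm nominal, and it bottomed firmly. The shaft hasn't moved and the arm is clear, so I'm handing in.

```bash
python3 -c "
from bench import ctrl
print(ctrl.close_job())"
```

```text
the job is handed in; nothing more can be done
None
```

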